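Fetch the steel balance weight from a tilt-out bin

TASK

The steel balance weight with the blue stem is in one of the two red tilt-out bins; see which one, and pull that bin's handle to tip the bin forward to its stop. Take the steel weight out and set it down gently, standing upright on the floor of the stainless pan, without dropping it. Leave that bin tilted out, the brass weight in its shut bin, and the pan, the round level and the ball valve where they are.

Things in the scene. Friction and masses are not known exactly. Their poses are not given: they have to be found in the camera images.
- rack: Fixed white rack, 125 deep x 346 wide x 206 tall (mm), two red tilt-out bins side by side under a fixed clear roof. Origin on the table under the pivot line, midway between the bins; x to the back, y to the left bin, z up. Roof 6 thick, top 206 above the table, front edge at x = -12, back panel at x = 94: a shut bin cannot be emptied; reach a tilted-out one from in front of that edge.
- steel_weight_center (a point): Weight to fetch: grey STEEL disc 46 dia x 18 thick, with an upright BLUE stem 16 dia, 48 long, on top; 66 tall, about 0.27 kg. Point on its axis half-way up (33 above its underside), z to the stem top: the stem spans -15 to +33 from here. Starts standing in the left or right bin. It leans with the tilted bin and may slide against its front wall.
- brass_weight_center (a point): The other weight, same shape and size but BRASS with a BLACK stem; it stands in the other bin. To be left there. Point and axes as for the steel weight.
- bin_left (a joint): Tilt of the left (+y) bin, rad: 0 = shut (upright), growing as its top tips forward towards the robot, 0.62 = stop, fully tilted out. The hinge is friction-held (about 0.1 N m, some 1 to 3 N at the handle): the bin stays at whatever angle it is left.
- bin_left_pivot (a point): Fixed point on the pivot axis of the left (+y) bin, mid-width, 80 above the table, at the level of the bin's underside. The axis is parallel to the rack's y.
- bin_left_handle (a point): Middle of the left (+y) bin's handle: a steel bar 10 dia, 110 long, parallel to the pivot, with posts to the bin 50 either side of the middle. Shut, it is 67 in front of and 80 above the pivot; the clear gap between the bar and the bin's front face is 37 wide. The point turns with the bin (its x to the bin's back wall, z to its mouth).
- bin_left_floor (a point): Centre of the inner floor of the left (+y) bin; turns with the bin (x to its back wall, y to the left, z to its mouth). Bin outside 80 deep x 158 wide x 95 high, open top, walls and floor 4; this point is 15 behind and 4 above the pivot when shut.
- bin_right (a joint): Tilt of the right (-y) bin, rad: 0 = shut (upright), growing as its top tips forward towards the robot, 0.62 = stop, fully tilted out. The hinge is friction-held (about 0.1 N m, some 1 to 3 N at the handle): the bin stays at whatever angle it is left.
- bin_right_pivot (a point): Fixed point on the pivot axis of the right (-y) bin, mid-width, 80 above the table, at the level of the bin's underside. The axis is parallel to the rack's y.
- bin_right_handle (a point): Middle of the right (-y) bin's handle: a steel bar 10 dia, 110 long, parallel to the pivot, with posts to the bin 50 either side of the middle. Shut, it is 67 in front of and 80 above the pivot; the clear gap between the bar and the bin's front face is 37 wide. The point turns with the bin (its x to the bin's back wall, z to its mouth).
- bin_right_floor (a point): Centre of the inner floor of the right (-y) bin; turns with the bin (x to its back wall, y to the left, z to its mouth). Bin outside 80 deep x 158 wide x 95 high, open top, walls and floor 4; this point is 15 behind and 4 above the pivot when shut.
- pan_in (a point): Centre of the inner floor of the loose open stainless pan, 200 (its x) x 140 (its y) x 65 high, walls and floor 3. 0.8 kg, standing on the red plate; its rim is 62 above this point.
- mat: Fixed red base plate under the pan, 300 x 200 x 4; origin under its centre.
- level: Bystander, leave alone: black round bullseye level, 48 dia x 22, on the red plate beside the pan (mm). Origin at its underside.
- valve: Bystander, leave alone: small brass and steel ball valve with a black lever, 70 x 50 x 36 (mm). Origin at its underside.
Mind the look-alikes: they are no part of the job. What is shaped like the part that bears pan_in but orange is not meant.

How it is judged:
By the outcome, as a careful person would: the job done as asked, in the order asked, and still so for the second after the job is handed in, with the robot touching nothing.
It also fails if it takes over 54 s, if anything falls off the work surface, if the arm or the gripper's body presses on something with over 40 N, if the wrist force passes 120 N, or if a joint passes its speed limit or range.

ROBOT

A 7-joint arm with a two-finger parallel gripper is mounted at the origin on the work surface. World frame = base frame: x ahead of the robot, y to its left, z up, the work surface at z = 0. Lengths are in m, angles in rad, forces in N, time in s.
With the tool pointing down it reaches from about 0.4 to 0.85 m from the base axis. Payload 10.4 kg.
Tool frame: the origin (TCP) lies midway between the tips of the shut fingers; the grasp point (between the pads) lies 19 mm behind it; z points along the fingers, y is the line along which they close (so a half turn about z gives the same grasp; the last joint's range is limited). The gripper opens to 85 mm and grips with 20 to 120 N. Pads are 22 mm wide; open, the fingers measure 114 mm over their backs; the gripper's body (76 mm by 85 mm) begins 54 mm behind the grasp point. The pads swing forward as they close: fully open they stand 13 mm farther back than shut.
Start: joints at [1.156, 0.332, -0.065, 1.46, 0.022, 1.35, -0.088], TCP at [0.239, -0.578, 0.231] pointing down, gripper open.
Joint ranges: [-2.6, 2.6], [-0.5, 2.12], [-1.47, 1.34], [0.16, 2.42], [-1.27, 4.41], [0.06, 2.06], [-2.6, 2.6]. Speed limits (rad/s): [2.22, 2.22, 2.79, 2.79, 3.14, 3.14, 3.14].

INTERFACE

Orientations are given as a unit quaternion [x, y, z, w].
In Python, from workcell import get_obs, camera, camera_params, hand_in gives the robot as it stands.
- The arm moves only by the tool carry_out, never from a script. Its argument "commands" is a list that holds one entry, the list of rows, each a list of 6 numbers: the shift along the tool's x, y, z in units of 40 mm (1.0 is 40 mm), then the turn, a rotation vector about the tool's x, y, z in units of 6 degrees (1.0 is 6 degrees). In form: [[[x, y, z, ax, ay, az], ...]]. A call has 1 to 20 rows; each row shifts and turns the commanded pose from where the row before left it, along the tool's axes as they then stand; what a row does not reach is not made up. A row lasts 1/12 s, in which the tool goes at most 41.7 mm and 7.16 degrees, less where a joint would pass 70% of its speed; a pose out of reach is approached as far as the arm can. A call is refused whole if a number of a shift passes 1 or a number of a turn 1, either way. A call with a gripper value outside its range is refused whole. "hand" is the closure, from -1 (fully open) to 1 (shut), set as the call begins (left out, the last holds). The fingers move at their own pace and stop on an object; "force" is the grip in N (left out, the last holds). Time passes only in rows, so rows that do not move let the fingers close. It gives the time, the measured TCP pose, the force, the opening and the grip force at its end, in the units of the state.
- get_obs(): the state, without advancing time (a new reading comes with each control period).
- camera(name): name is "scene" or "top" or "wrist"; returns the picture (480x640x3 uint8, red, green, blue); there is no depth.
- camera_params(name): a dict with "mtx" (3x3 intrinsics, pixels), "R" (3x3) and "t" (3): a world point X has camera coordinates R X + t. Camera axes: x right, y down, z forward; pixel columns grow to the right and rows downward; lengths in m; the calibration is good to about 2 mm. A picture is of the moment at which its call begins: read the wrist's pose just before it. camera_params takes no time and is no camera call; for the wrist camera it gives the pose at the moment of the call.
- hand_in(): hands the job in; it is judged then, once.
The state is a dict: "clock": time; "joint_pos": joint angles; "joint_velocities": joint speeds; "tau": joint torques, N m; "position": TCP position; "ee_rot": TCP orientation; "ft_force": force on the tool from outside, world axes, zero at the start; "torque": the same for the moment, N m; "grip_width": opening from 0.0 (shut) to 1.0 (fully open); "grasp_force": force on a finger pad.
Only numpy, scipy, OpenCV 4.12 (cv2) and the standard library are available. Lean on these libraries where they do the work, as an engineer would, in place of code of your own. Each camera call takes 0.05 s, during which the arm holds its last target. There are 200 camera calls.

## Working session

There is one attempt and no reset: what is moved stays moved. The work goes in short steps, Python scripts to look and compute and a tool call to move; the robot and the scene stay as the last step left them, time stands still between calls to the robot, and variables do not carry over. Pictures are saved under pics/ and viewed, at most 13 in all, crops included, and the job is handed in when it is done.

Besides the shell and the picture viewer there is one more tool, called after "Request:" as name([rows], argument=value, ...), one row to a line, values as JSON. carry_out: Moves the arm, as the interface text tells. Its arguments: {"type":"object","properties":{"commands":{"type":"array"},"hand":{"type":"number"},"force":{"type":"number"}},"required":["commands"]}

```bash
mkdir -p pics; ls; python3 - <<'E'
from workcell import *
import cv2
o=get_obs(); print(o)
for n in("scene","top"):
    cv2.imwrite(f"pics/{n}0.png",camera(n)[:,:,::-1]); print(n,camera_params(n))
E
```

```text
pics
{'clock': 0.0, 'joint_pos': array([ 1.15642269,  0.33286558, -0.06471192,  1.46093921,  0.02162966,
        1.34989531, -0.0884838 ]), 'joint_velocities': array([-1.43199973e-04, -6.22051437e-04,  7.18985281e-04, -2.74240831e-04,
       -1.87668165e-05,  4.96038086e-04,  7.30732078e-04]), 'tau': array([-1.69085688e-04, -6.25456166e+01,  4.92401782e-02, -3.91603410e+01,
        1.61472335e-02,  9.92636138e-03,  2.96933899e-05]), 'position': array([ 0.23849296, -0.57730448,  0.23052091]), 'ee_rot': array([ 9.80869858e-01,  1.94663362e-01, -1.81393429e-04, -6.81703177e-04]), 'ft_force': array([ 0.41949027,  0.14965716, -0.26242172]), 'torque': array([0.07520655, 0.00513694, 0.04032997]), 'grasp_force': 0.0, 'grip_width': 0.9996157984144898}
scene {'mtx': array([[564.9388504 ,   0.        , 321.94079084],
       [  0.        , 564.9388504 , 227.68466199],
       [  0.        ,   0.        ,   1.        ]]), 'R': array([[-0.14352347,  0.98964554,  0.00164842],
       [ 0.8395587 ,  0.12263866, -0.52924565],
       [-0.52396776, -0.07457522, -0.84846705]]), 't': array([ 0.24305594, -0.31295172,  1.53388757])}
top {'mtx': array([[474.62800576,   0.        , 323.96786549],
       [  0.        , 474.62800576, 239.93958333],
       [  0.        ,   0.        ,   1.        ]]), 'R': array([[ 0.02103441, -0.99974689,  0.00798177],
       [-0.99535833, -0.02169065, -0.09376199],
       [ 0.09391138, -0.0059725 , -0.99556265]]), 't': array([-0.18282877,  0.46258466,  1.19616209])}
```

View pics/scene0.png

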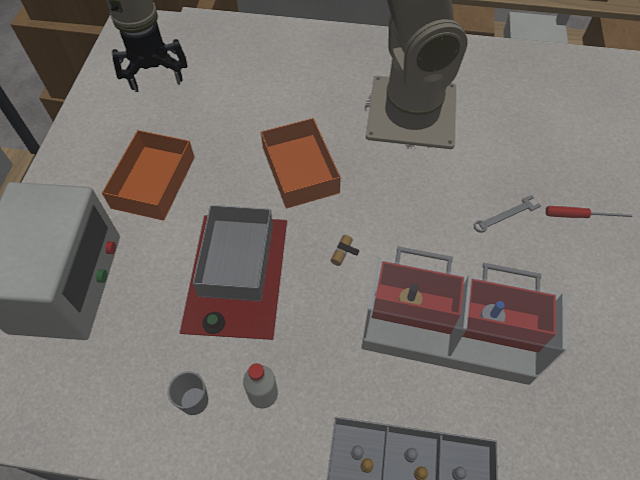

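View pics/top0.png

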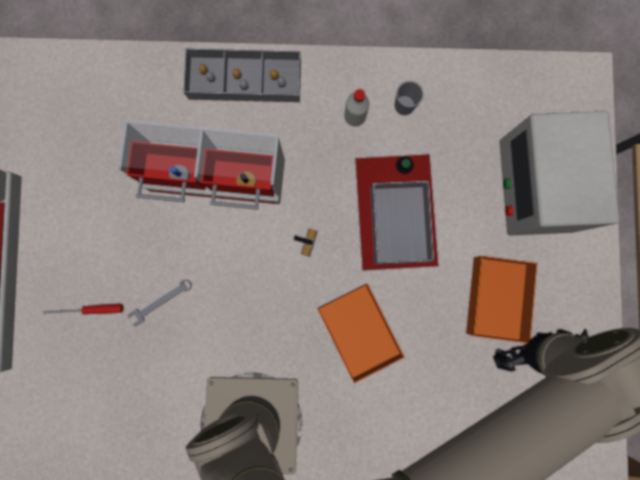

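The scene view shows the blue-stem steel weight at (497,312) in the bin on the image right. That is at (178,173) in the top view, so it is the left (+y) bin. The brass one is in the right bin at (411,293). There are three pan-shaped trays:
- The stainless one on the red plate, scene (235,252), top (402,222). It fits the description.
- Two orange ones, at scene (150,175) and (300,162). These are look-alikes.

Next I'll take an enlarged crop to confirm this and measure.

```bash
python3 - <<'E'
import cv2,numpy as np
s=cv2.imread("pics/scene0.png");t=cv2.imread("pics/top0.png")
r=lambda im,x,y,w,h,k:cv2.resize(im[y:y+h,x:x+w],None,fx=k,fy=k,interpolation=cv2.INTER_CUBIC)
a=r(s,360,240,210,145,3.8) # 798x551
cv2.imwrite("pics/cropA.png",a)
b=np.hstack([r(t,115,115,180,100,2.2)[:220,:396],r(t,345,145,100,130,2.2)[:220,:220]])
c=np.hstack([r(s,175,195,120,150,4),r(t,350,150,95,125,4)[:, :320]][:1]+[cv2.copyMakeBorder(r(t,350,150,80,125,4),0,100,0,0,cv2.BORDER_CONSTANT)])
print(c.shape); cv2.imwrite("pics/cropB.png",c)
E
```

```text
(600, 800, 3)
```

View pics/cropA.png

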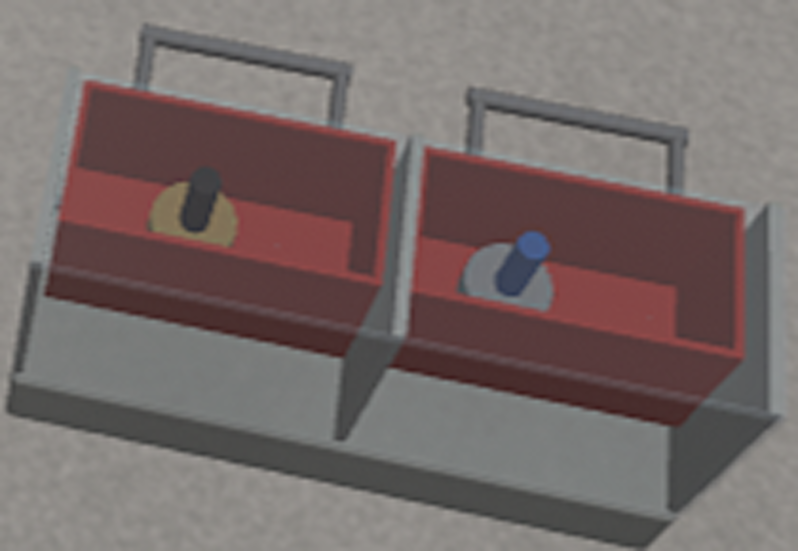

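View pics/cropB.png

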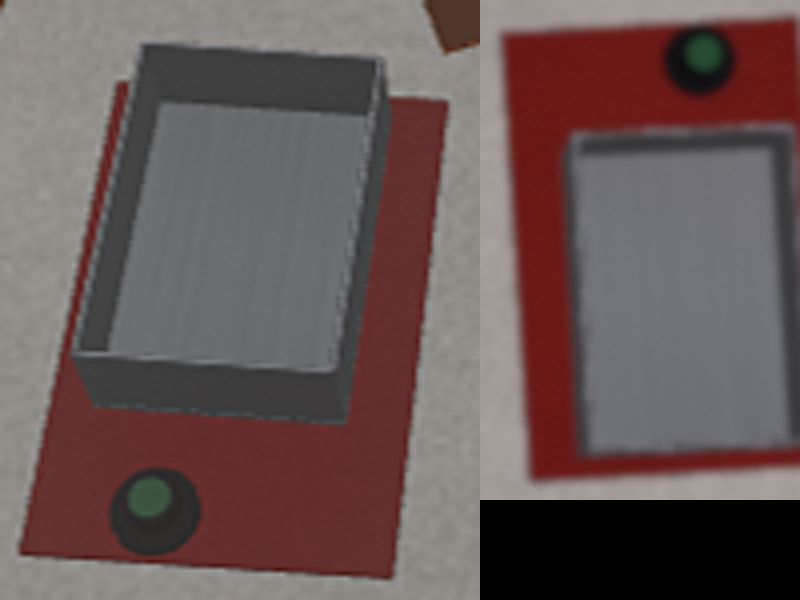

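Confirmed: grey disc with a blue stem, stem top at cropA (533,243), in the +y bin. The brass disc with a black stem is in the other. The stainless pan rim has its corners at cropB (143,44), (385,60), (343,373) and (73,355).

```bash
cat > h.py <<'E'
import numpy as np, pickle
from scipy.optimize import least_squares
from workcell import *
def proj(P,X):
    c=np.atleast_2d(X)@P["R"].T+P["t"]; q=c@P["mtx"].T; return q[:,:2]/q[:,2:]
def back(P,uv,z):
    C=-P["R"].T@P["t"]; d=P["R"].T@np.linalg.inv(P["mtx"])@np.array([*uv,1.]); return C+d*(z-C[2])/d[2]
def rigid(p,L):
    c,s=np.cos(p[2]),np.sin(p[2]); L=np.asarray(L,float); return np.c_[p[0]+c*L[:,0]-s*L[:,1],p[1]+s*L[:,0]+c*L[:,1],L[:,2]]
E
python3 - <<'E'
from h import *
S=camera_params("scene")
A=lambda u:np.array([360,240])+np.array(u)/3.8
B=lambda u:np.array([175,195])+np.array(u)/4
uv=A([(470,92),(687,132),(145,30),(350,70),(422,148),(745,208),(745,352),(82,80),(397,142)])
def L(b):
    return [(-.067,b-.055,.16),(-.067,b+.055,.16),(-.067,-b-.055,.16),(-.067,-b+.055,.16),
    (-.025,b-.079,.175),(-.025,b+.079,.175),(.055,b+.079,.175),(-.025,-b-.079,.175),(-.025,-b+.079,.175)]
f=lambda p:(proj(S,rigid(p,L(p[3])))-uv).ravel()
r=least_squares(f,[.65,.2,0,.084]); print("rack",r.x.round(4),r.fun.round(1))
uv2=B([(143,44),(385,60),(343,373),(73,355),(97,407),(347,423)])
l=[(-.1,-.07,.069),(-.1,.07,.069),(.1,.07,.069),(.1,-.07,.069),(.1,-.07,.004),(.1,.07,.004)]
g=lambda p:(proj(S,rigid(p,l))-uv2).ravel()
q=least_squares(g,[.65,-.2,0]); print("pan",q.x.round(4),q.fun.round(1))
m=B([(120,83),(448,100),(393,578),(20,553)]);
print("mat",[back(S,x,.004).round(3) for x in m])
w=back(S,A((533,243)),.150);print("stemtop",w)
c,s=np.cos(r.x[2]),np.sin(r.x[2]);d=w[:2]-r.x[:2];print("in rack",c*d[0]+s*d[1],-s*d[0]+c*d[1])
print("level",back(S,B((155,508)),.02),"topcheck", proj(camera_params("top"),rigid(r.x,L(r.x[3]))).round(0).tolist())
print(proj(camera_params("top"),rigid(q.x,l)).round(0).tolist(), "valve",back(S,(345,250),.02))
E
```

```text
rack [ 0.6026  0.1163 -0.0708  0.0852] [-0.3  0.5 -0.1  0.7 -1.2  0.6  0.3  0.5  0.  -1.3  0.1 -0.9  0.2  0.9
  0.8 -0.3  0.1 -0.9]
pan [ 0.5144 -0.3649  0.0695] [-0.2 -0.9  0.3 -1.  -0.9  0.2  0.2  0.2 -0.1  0.4  0.8  0.8]
mat [array([ 0.41 , -0.469,  0.004]), array([ 0.393, -0.273,  0.004]), array([ 0.691, -0.249,  0.004]), array([ 0.706, -0.446,  0.004])]
stemtop [0.61265034 0.1848603  0.15      ]
in rack 0.005220606362425675 0.0690925599245521
level [ 0.67722648 -0.37774458  0.02      ] topcheck [[184.0, 200.0], [136.0, 196.0], [258.0, 207.0], [210.0, 203.0], [194.0, 182.0], [125.0, 175.0], [130.0, 141.0], [269.0, 189.0], [200.0, 182.0]]
[[433.0, 259.0], [376.0, 262.0], [371.0, 182.0], [427.0, 180.0], [422.0, 185.0], [369.0, 188.0]] valve [ 0.46405426 -0.12541141  0.02      ]
```

```bash
cat >> h.py <<'E'
from scipy.spatial.transform import Rotation as Ro
RK=np.array([.6026,.1163,-.0708]); B=.0852; PAN=np.array([.5144,-.3649,.0695])
def plan(p1,R1,n):
    "n identical rows from the present pose to p1,R1"
    o=get_obs(); R0=Ro.from_quat(o["ee_rot"]); w=(R0.inv()*R1).as_rotvec()
    if abs(w[2])>np.pi: print("wrap")
    M=sum(Ro.from_rotvec(w*k/n).as_matrix() for k in range(n))
    s=np.linalg.solve(M,R0.inv().apply(np.asarray(p1)-o["position"]))
    row=np.r_[s/.04,np.degrees(w)/n/6]; print(n,"x",row.round(3).tolist()); return row
def tool(az,tilt=0):
    "tool x along world azimuth az, z down, then turned -tilt about tool x"
    return Ro.from_matrix(np.c_[[np.cos(az),np.sin(az),0],[np.sin(az),-np.cos(az),0],[0,0,-1]])*Ro.from_rotvec([-tilt,0,0])
rk=lambda x,y,z:rigid(RK,[(x,y,z)])[0]
E
python3 - <<'E'
from h import *
p=rk(-.067,B,.26);print(p); plan(p,tool(np.pi/2+RK[2]),36)
E
```

```text
[0.54179498 0.20602619 0.26      ]
36 x [0.592, -0.164, -0.02, -0.0, -0.0, -0.294]
```

Request:
carry_out([
  [[0.59,-0.16,-0.04,0,0,-0.294],[0.59,-0.16,-0.04,0,0,-0.294],[0.59,-0.16,-0.04,0,0,-0.294],[0.59,-0.16,-0.04,0,0,-0.294],[0.59,-0.16,-0.04,0,0,-0.294],[0.59,-0.16,-0.04,0,0,-0.294],[0.59,-0.16,-0.04,0,0,-0.294],[0.59,-0.16,-0.04,0,0,-0.294],[0.59,-0.16,-0.04,0,0,-0.294],[0.59,-0.16,-0.04,0,0,-0.294],[0.59,-0.16,-0.04,0,0,-0.294],[0.59,-0.16,-0.04,0,0,-0.294],[0.59,-0.16,-0.04,0,0,-0.294],[0.59,-0.16,-0.04,0,0,-0.294],[0.59,-0.16,-0.04,0,0,-0.294],[0.59,-0.16,-0.04,0,0,-0.294],[0.59,-0.16,-0.04,0,0,-0.294],[0.59,-0.16,-0.04,0,0,-0.294]],
], hand=0.29)

```text
clock: 1.6
position: [0.5031, -0.2303, 0.2602]
ee_rot: [0.89, 0.457, -0.0, 0.0]
ft_force: [0.4, 0.2, -0.1]
grip_width: 0.36
grasp_force: 0.0
```

Request:
carry_out([
  [[0.59,-0.16,-0.02,0,0,-0.294],[0.59,-0.16,-0.02,0,0,-0.294],[0.59,-0.16,-0.02,0,0,-0.294],[0.59,-0.16,-0.02,0,0,-0.294],[0.59,-0.16,-0.02,0,0,-0.294],[0.59,-0.16,-0.02,0,0,-0.294],[0.59,-0.16,-0.02,0,0,-0.294],[0.59,-0.16,-0.02,0,0,-0.294],[0.59,-0.16,-0.02,0,0,-0.294],[0.59,-0.16,-0.02,0,0,-0.294],[0.59,-0.16,-0.02,0,0,-0.294],[0.59,-0.16,-0.02,0,0,-0.294],[0.59,-0.16,-0.02,0,0,-0.294],[0.59,-0.16,-0.02,0,0,-0.294],[0.59,-0.16,-0.02,0,0,-0.294],[0.59,-0.16,-0.02,0,0,-0.294],[0,0,0,0,0,0],[0,0,0,0,0,0]],
])

```text
clock: 3.1
position: [0.5516, 0.154, 0.273]
ee_rot: [0.751, 0.66, 0.0, -0.0]
ft_force: [0.4, -0.8, -0.1]
grip_width: 0.352
grasp_force: 0.0
```

```bash
python3 - <<'E'
from h import *; import cv2
o=get_obs();print(o["position"],o["grip_width"],o["clock"],o["joint_pos"].round(2))
plan(rk(-.067,B,.23),tool(np.pi/2+RK[2]),4)
plan(rk(-.067,B,.141),tool(np.pi/2+RK[2]),14)
P=camera_params("wrist");im=camera("wrist")[:,:,::-1].copy()
for x in(-.055,0,.055):
  u=proj(P,rk(-.067,B+x,.16))[0]; print(u); cv2.drawMarker(im,tuple(int(v) for v in u),(0,255,0),0,8)
cv2.imwrite("pics/w1.png",im)
E
```

```text
[0.55157687 0.15399751 0.27299883] 0.3520873969853593 3.1 [ 0.23  0.27 -0.7   1.51  0.17  1.43 -0.61]
4 x [0.317, -0.095, 0.269, 0.0, -0.0, -0.137]
14 x [0.091, -0.027, 0.236, 0.0, -0.0, -0.039]
[299.02291414 238.14087727]
[292.44160889 149.5151704 ]
[284.97128082  48.91763207]
```

View pics/w1.png

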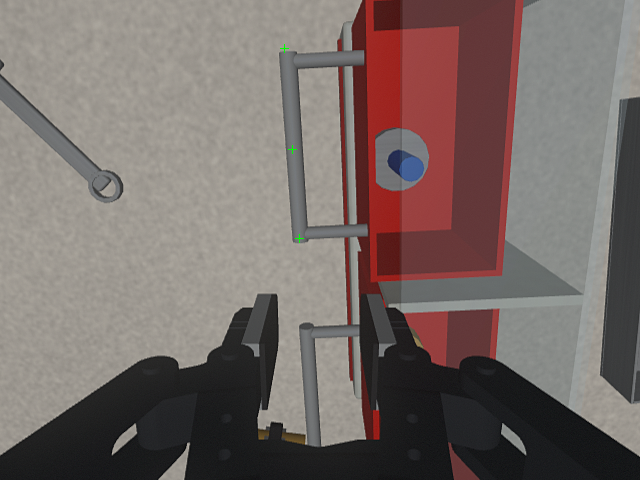

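The wrist view matches the model: the bar ends at (290,53) and (299,240) fall within about 4 px of the markers, and the blue stem is in this bin at (410,168). Now I'll move over the bar and lower.

Request:
carry_out([
  [[0.317,-0.095,0.27,0,0,-0.137],[0.317,-0.095,0.27,0,0,-0.137],[0.317,-0.095,0.27,0,0,-0.137],[0.317,-0.095,0.27,0,0,-0.137],[0,0,0,0,0,0],[0,0,0.2,0,0,0],[0,0,0.2,0,0,0],[0,0,0.2,0,0,0],[0,0,0.2,0,0,0],[0,0,0.2,0,0,0],[0,0,0.2,0,0,0],[0,0,0.2,0,0,0],[0,0,0.2,0,0,0],[0,0,0.2,0,0,0],[0,0,0.2,0,0,0],[0,0,0,0,0,0]],
])

```text
clock: 4.48
position: [0.5421, 0.2034, 0.1478]
ee_rot: [0.733, 0.68, -0.001, -0.0]
ft_force: [1.1, -0.0, -0.8]
grip_width: 0.355
grasp_force: 0.0
```

Request:
carry_out([
  [[0,0,0,0,0,0],[0,0,0,0,0,0],[0,0,0,0,0,0],[0,0,0,0,0,0]],
], hand=0.6, force=20)

```text
clock: 4.82
position: [0.5431, 0.2039, 0.1502]
ee_rot: [0.733, 0.68, 0.0, 0.0]
ft_force: [-0.1, 0.7, -0.2]
grip_width: 0.201
grasp_force: 0.0
```

```bash
python3 - <<'E'
from h import *
o=get_obs();print(o["position"],o["grip_width"],o["ft_force"],o["grasp_force"])
pv=rk(0,B,.08); ax=np.array([-np.sin(RK[2]),np.cos(RK[2]),0]); 
R0=Ro.from_quat(o["ee_rot"])
for a in(.62,.67):
  T=Ro.from_rotvec(-a*ax); plan(pv+T.apply(o["position"]-pv),T*R0,20)
E
```

```text
[0.54313622 0.20392115 0.15018146] 0.20118374812208958 [-0.1334306   0.68030273 -0.2333452 ] 0.0
20 x [-0.0, -0.054, 0.052, -0.296, 0.001, -0.0]
20 x [-0.0, -0.058, 0.056, -0.32, 0.001, -0.0]
```

Request:
carry_out([
  [[0,-0.054,0.052,-0.296,0,0],[0,-0.054,0.052,-0.296,0,0],[0,-0.054,0.052,-0.296,0,0],[0,-0.054,0.052,-0.296,0,0],[0,-0.054,0.052,-0.296,0,0],[0,-0.054,0.052,-0.296,0,0],[0,-0.054,0.052,-0.296,0,0],[0,-0.054,0.052,-0.296,0,0],[0,-0.054,0.052,-0.296,0,0],[0,-0.054,0.052,-0.296,0,0],[0,-0.054,0.052,-0.296,0,0],[0,-0.054,0.052,-0.296,0,0],[0,-0.054,0.052,-0.296,0,0],[0,-0.054,0.052,-0.296,0,0],[0,-0.054,0.052,-0.296,0,0],[0,-0.054,0.052,-0.296,0,0],[0,-0.054,0.052,-0.296,0,0],[0,-0.054,0.052,-0.296,0,0],[0,-0.054,0.052,-0.296,0,0],[0,-0.054,0.052,-0.296,0,0]],
])

```text
clock: 6.48
position: [0.5146, 0.2063, 0.099]
ee_rot: [0.698, 0.647, 0.209, 0.224]
ft_force: [1.5, -1.7, -0.0]
grip_width: 0.201
grasp_force: 0.7
```

Request:
carry_out([
  [[0,-0.05,0,0,0,0],[0,-0.05,0,0,0,0]],
])

```text
clock: 6.65
position: [0.5116, 0.2062, 0.0967]
ee_rot: [0.698, 0.648, 0.208, 0.224]
ft_force: [10.8, -1.3, 0.2]
grip_width: 0.205
grasp_force: 4.5
```

Request:
carry_out([
  [[0,-0.03,0.03,0,0,0],[0,0,0,0,0,0]],
])

```text
clock: 6.82
position: [0.5123, 0.2065, 0.0961]
ee_rot: [0.698, 0.647, 0.208, 0.224]
ft_force: [2.9, -0.7, 5.8]
grip_width: 0.203
grasp_force: 3.0
```

```bash
python3 - <<'E'
from h import *; import cv2
S=camera_params("scene");im=camera("scene")[:,:,::-1].copy()
o=get_obs();print(o["position"],o["ft_force"],o["clock"])
x,y=400,180
im=cv2.resize(im[y:y+190,x:x+190],None,fx=3.1,fy=3.1,interpolation=cv2.INTER_CUBIC)
for a,c in((.62,(0,255,0)),(.56,(255,255,0))):
  ca,sa=np.cos(a),np.sin(a)
  for lx,ly,lz in[(-.025,-.079,.095),(-.025,.079,.095),(.055,.079,.095),(-.067,-.055,.08),(-.067,.055,.08)]:
    q=proj(S,rk(lx*ca-lz*sa,B+ly,.08+lx*sa+lz*ca))[0]
    cv2.drawMarker(im,tuple(int(v) for v in (q-[x,y])*3.1),c,0,12)
cv2.imwrite("pics/s2.png",im)
E
```

```text
[0.51224341 0.20650181 0.0960966 ] [ 3.83558926 -1.3226259   5.10320772] 6.8667
```

View pics/s2.png

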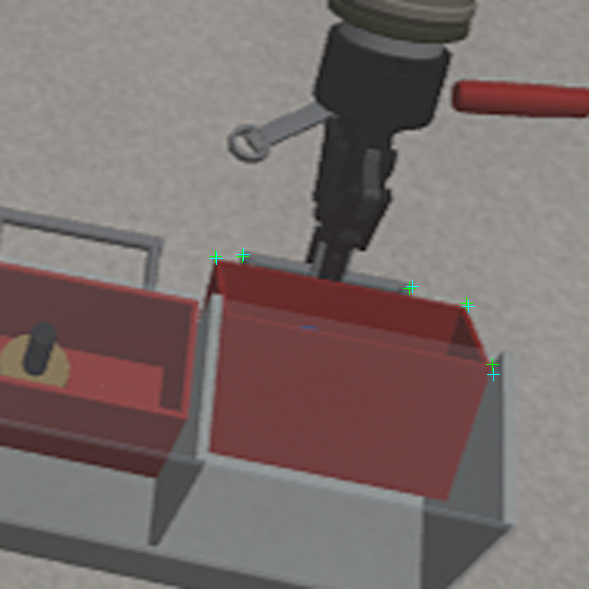

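The bin's visible corners lie on the 0.62 markers (back corner at (488,362), marker at (492,365)), so it is at its stop. Next I'll open and back off along the tool axis.

Request:
carry_out([
  [[0,0.04,0,0,0,0],[0,0,0,0,0,0],[0,0,0,0,0,0],[0,0,-0.1,0,0,0],[0,0,-0.2,0,0,0],[0,0,-0.3,0,0,0],[0,0,-0.4,0,0,0],[0,0,-0.4,0,0,0],[0,0,-0.4,0,0,0],[0,0,-0.4,0,0,0],[0,0,-0.4,0,0,0],[0,0,-0.4,0,0,0],[0,0,-0.4,0,0,0],[0,0,0,0,0,0]],
], hand=0.3)

```text
clock: 8.03
position: [0.4325, 0.2134, 0.2085]
ee_rot: [0.697, 0.648, 0.209, 0.224]
ft_force: [-0.0, 0.5, 1.9]
grip_width: 0.351
grasp_force: 0.0
```

```bash
python3 - <<'E'
from h import *
o=get_obs();print(o["position"],o["joint_pos"].round(2),o["grip_width"],o["ft_force"])
P=camera_params("wrist");C=-P["R"].T@P["t"]; R=Ro.from_quat(o["ee_rot"]); print("cam in tool",R.inv().apply(C-o["position"]).round(3), "view",R.inv().apply(P["R"][2]).round(2))
a=.62;ca,sa=np.cos(a),np.sin(a)
bl=lambda lx,y,lz:rk(lx*ca-lz*sa,y,.08+lx*sa+lz*ca)
yw=.0691
for sgn in(1,-1):
  R1=tool(np.pi/2+RK[2],a)*Ro.from_rotvec([0,0,sgn*np.pi/2])
  for h in(.175,): # grasp height local
    p=bl(.002,yw,h-.019); print(p.round(3),R1.apply([1,0,0]).round(2)); plan(p,R1,20)
E
```

```text
[0.43253443 0.21344936 0.2084537 ] [-0.12 -0.3  -0.68  2.25  0.41  0.76 -1.13] 0.3510244424424966 [-0.03864559  0.50805907  1.85944411]
cam in tool [ 0.074 -0.    -0.143] view [-0.29 -0.    0.96]
[0.519 0.192 0.208] [ 0.81 -0.06  0.58]
20 x [0.051, 0.087, 0.064, 0.001, -0.001, 0.749]
[0.519 0.192 0.208] [-0.81  0.06 -0.58]
20 x [-0.083, 0.058, 0.064, 0.001, 0.001, -0.751]
```

Request:
carry_out([
  [[0.051,0.087,0.064,0,0,0.75],[0.051,0.087,0.064,0,0,0.75],[0.051,0.087,0.064,0,0,0.75],[0.051,0.087,0.064,0,0,0.75],[0.051,0.087,0.064,0,0,0.75],[0.051,0.087,0.064,0,0,0.75],[0.051,0.087,0.064,0,0,0.75],[0.051,0.087,0.064,0,0,0.75],[0.051,0.087,0.064,0,0,0.75],[0.051,0.087,0.064,0,0,0.75],[0.051,0.087,0.064,0,0,0.75],[0.051,0.087,0.064,0,0,0.75],[0.051,0.087,0.064,0,0,0.75],[0.051,0.087,0.064,0,0,0.75],[0.051,0.087,0.064,0,0,0.75],[0.051,0.087,0.064,0,0,0.75],[0.051,0.087,0.064,0,0,0.75],[0.051,0.087,0.064,0,0,0.75],[0.051,0.087,0.064,0,0,0.75],[0.051,0.087,0.064,0,0,0.75]],
], hand=-0.2)

```text
clock: 9.7
position: [0.5192, 0.1898, 0.2045]
ee_rot: [0.952, -0.037, 0.304, 0.011]
ft_force: [0.1, 0.3, -0.8]
grip_width: 0.6
grasp_force: 0.0
```

Request:
carry_out([
  [[0,0,0,0,0,0],[0,0,0,0,0,0]],
])

```text
clock: 9.87
position: [0.5191, 0.1896, 0.2047]
ee_rot: [0.952, -0.035, 0.304, 0.012]
ft_force: [0.5, 0.3, 0.3]
grip_width: 0.598
grasp_force: 0.0
```

```bash
cat >> h.py <<'E'
ca,sa=np.cos(.62),np.sin(.62)
bl=lambda lx,y,lz:rk(lx*ca-lz*sa,y,.08+lx*sa+lz*ca)
RB=tool(np.pi/2+RK[2],.62)*Ro.from_rotvec([0,0,np.pi/2])
E
python3 - <<'E'
from h import *; import cv2
o=get_obs();print(o["position"],o["ee_rot"].round(3),RB.as_quat().round(3),o["joint_pos"].round(2),o["grip_width"])
P=camera_params("wrist");im=camera("wrist")[:,:,::-1].copy()
for X in[(.002,.0691,.070),(.002,.0691,.022),(-.025,B-.079,.095),(-.025,B+.079,.095)]:
  u=proj(P,bl(*X))[0];print(u.round(0)); cv2.drawMarker(im,tuple(int(v) for v in u),(0,255,0),0,10)
cv2.imwrite("pics/w3.png",im)
E
```

```text
[0.51914059 0.18958612 0.20474133] [ 0.952 -0.035  0.304  0.012] [ 0.952 -0.034  0.305  0.011] [ 0.25 -0.14 -0.86  2.13  0.47  0.67 -2.58] 0.5981074794609934
[315. 242.]
[315. 220.]
[435. 306.]
[131. 307.]
```

View pics/w3.png

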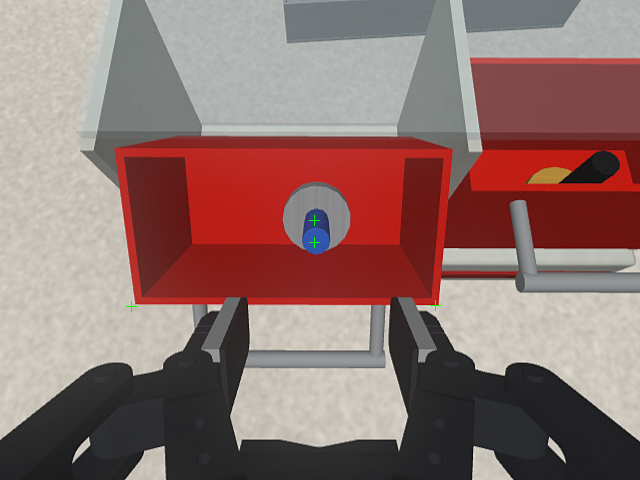

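The wrist view shows the stem top at (316,240), on its predicted marker (315,242). Grey disc and blue stem confirmed, resting at the front wall. Joint 7 is close to its limit (-2.58), so I'll turn the tool half round the other way, which gives the same grasp.

Request:
carry_out([
  [[0,0,0,0,0,-1],[0,0,0,0,0,-1],[0,0,0,0,0,-1],[0,0,0,0,0,-1],[0,0,0,0,0,-1],[0,0,0,0,0,-1],[0,0,0,0,0,-1],[0,0,0,0,0,-1],[0,0,0,0,0,-1],[0,0,0,0,0,-1],[0,0,0,0,0,-1],[0,0,0,0,0,-1],[0,0,0,0,0,-1],[0,0,0,0,0,-1],[0,0,0,0,0,-1]],
])

```text
clock: 11.17
position: [0.519, 0.1904, 0.2052]
ee_rot: [0.695, 0.651, 0.207, 0.224]
ft_force: [0.3, -0.2, 0.6]
grip_width: 0.604
grasp_force: 0.0
```

Request:
carry_out([
  [[0,0,0,0,0,-1],[0,0,0,0,0,-1],[0,0,0,0,0,-1],[0,0,0,0,0,-1],[0,0,0,0,0,-1],[0,0,0,0,0,-1],[0,0,0,0,0,-1],[0,0,0,0,0,-1],[0,0,0,0,0,-1],[0,0,0,0,0,-1],[0,0,0,0,0,-1],[0,0,0,0,0,-1],[0,0,0,0,0,-1],[0,0,0,0,0,-1],[0,0,0,0,0,-1],[0,0,0,0,0,0],[0,0,0,0,0,0]],
])

```text
clock: 12.58
position: [0.519, 0.1904, 0.2052]
ee_rot: [0.036, 0.952, -0.011, 0.305]
ft_force: [0.1, -0.1, 0.3]
grip_width: 0.602
grasp_force: 0.0
```

```bash
python3 - <<'E'
from h import *
R1=RB*Ro.from_rotvec([0,0,np.pi])
o=get_obs();print(o["position"],np.degrees((Ro.from_quat(o["ee_rot"]).inv()*R1).as_rotvec()).round(2),o["joint_pos"].round(2),o["clock"])
plan(bl(.002,.0691,.110-.019),R1,12); plan(bl(.002,.0691,.055-.019),R1,20)
E
```

```text
[0.51902849 0.1903699  0.20524099] [-0.11 -0.01 -0.26] [-0.07 -0.12 -0.57  2.14  0.54  0.69  0.49] 12.5833
12 x [-0.003, 0.002, 0.13, -0.002, -0.0, -0.004]
20 x [-0.002, 0.002, 0.147, -0.001, -0.0, -0.002]
```

Request:
carry_out([
  [[-0.003,0.003,0.13,0,0,0],[-0.003,0.003,0.13,0,0,0],[-0.003,0.003,0.13,0,0,0],[-0.003,0.003,0.13,0,0,0],[-0.003,0.003,0.13,0,0,0],[-0.003,0.003,0.13,0,0,0],[-0.003,0.003,0.13,0,0,0],[-0.003,0.003,0.13,0,0,0],[-0.003,0.003,0.13,0,0,0],[-0.003,0.003,0.13,0,0,0],[-0.003,0.003,0.13,0,0,0],[-0.003,0.003,0.13,0,0,0]],
])

```text
clock: 13.58
position: [0.557, 0.1886, 0.155]
ee_rot: [0.036, 0.952, -0.011, 0.305]
ft_force: [0.5, -0.6, -0.6]
grip_width: 0.606
grasp_force: 0.0
```

Request:
carry_out([
  [[0,0,0.14,0,0,0],[0,0,0.14,0,0,0],[0,0,0.14,0,0,0],[0,0,0.14,0,0,0],[0,0,0.14,0,0,0],[0,0,0.14,0,0,0],[0,0,0.14,0,0,0],[0,0,0.14,0,0,0],[0,0,0.14,0,0,0],[0,0,0.12,0,0,0],[0,0,0,0,0,0],[0,0,0,0,0,0]],
])

```text
clock: 14.58
position: [0.5886, 0.1862, 0.1101]
ee_rot: [0.036, 0.952, -0.011, 0.305]
ft_force: [-0.3, -0.8, 0.1]
grip_width: 0.603
grasp_force: 0.0
```

```bash
python3 - <<'E'
from h import *; import cv2
R1=RB*Ro.from_rotvec([0,0,np.pi])
o=get_obs();print(o["position"],o["ft_force"],o["grip_width"])
plan(bl(.002,.0691,.055-.019),R1,1)
cv2.imwrite("pics/w4.png",camera("wrist")[:,:,::-1])
E
```

```text
[0.58859143 0.1861717  0.11012971] [-0.25788443 -0.8454133   0.08541566] 0.6025422469312679
1 x [0.003, 0.01, -0.012, -0.024, -0.006, -0.031]
```

View pics/w4.png

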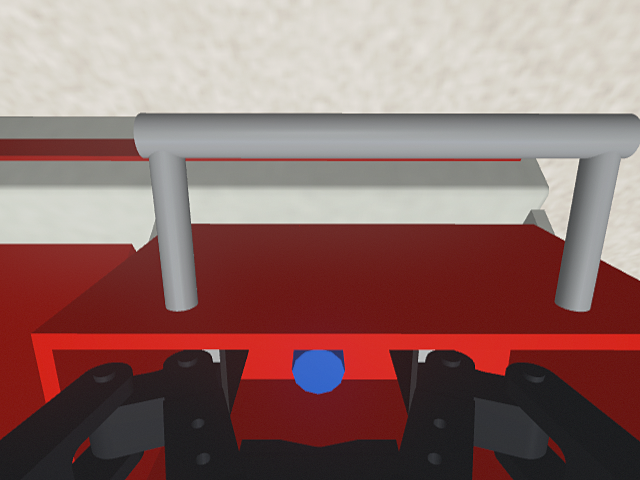

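The blue stem end is at (318,372), centred between the pads. I'll close on it now.

Request:
carry_out([
  [[0,0,0,0,0,0],[0,0,0,0,0,0],[0,0,0,0,0,0],[0,0,0,0,0,0],[0,0,0,0,0,0],[0,0,0,0,0,0],[0,0,0,0,0,0],[0,0,0,0,0,0]],
], hand=1, force=60)

```text
clock: 15.3
position: [0.5887, 0.1861, 0.1109]
ee_rot: [0.036, 0.952, -0.012, 0.305]
ft_force: [-5.9, -1.6, 6.2]
grip_width: 0.17
grasp_force: 58.3
```

Request:
carry_out([
  [[0,0,-0.05,0,0,0],[0,0,-0.1,0,0,0],[0,0,-0.15,0,0,0],[0,0,-0.15,0,0,0],[0,0,-0.15,0,0,0],[0,0,-0.15,0,0,0],[0,0,0,0,0,0]],
])

```text
clock: 15.88
position: [0.5708, 0.1879, 0.136]
ee_rot: [0.035, 0.952, -0.011, 0.305]
ft_force: [0.9, -0.0, -2.3]
grip_width: 0.167
grasp_force: 58.7
```

Request:
carry_out([
  [[0,0,-0.15,0,0,0],[0,0,-0.2,0,0,0],[0,0,-0.2,0,0,0],[0,0,-0.2,0,0,0],[0,0,-0.2,0,0,0],[0,0,-0.2,0,0,0],[0,0,-0.2,0,0,0],[0,0,-0.2,0,0,0],[0,0,-0.2,0,0,0],[0,0,-0.2,0,0,0],[0,0,-0.2,0,0,0],[0,0,-0.1,0,0,0],[0,0,0,0,0,0]],
])

```text
clock: 16.97
position: [0.5188, 0.1917, 0.2088]
ee_rot: [0.035, 0.952, -0.011, 0.305]
ft_force: [0.4, 0.1, -3.0]
grip_width: 0.166
grasp_force: 58.8
```

```bash
python3 - <<'E'
from h import *
o=get_obs();print(o["position"],o["joint_pos"].round(2),o["ft_force"],o["grip_width"])
x=Ro.from_quat(o["ee_rot"]).apply([1,0,0]);print(x)
p=o["position"]; plan([p[0]-.02,p[1]-.03,.25],tool(np.arctan2(x[1],x[0])),18)
E
```

```text
[0.51877102 0.19172611 0.20880093] [-0.06 -0.13 -0.58  2.14  0.53  0.7   0.5 ] [ 0.41527397  0.08209248 -3.00579256] 0.16631786079432603
[-0.81120447  0.06044761 -0.58162995]
18 x [0.005, -0.044, -0.063, 0.0, 0.329, 0.0]
```

Request:
carry_out([
  [[0.005,-0.044,-0.063,0,0.329,0],[0.005,-0.044,-0.063,0,0.329,0],[0.005,-0.044,-0.063,0,0.329,0],[0.005,-0.044,-0.063,0,0.329,0],[0.005,-0.044,-0.063,0,0.329,0],[0.005,-0.044,-0.063,0,0.329,0],[0.005,-0.044,-0.063,0,0.329,0],[0.005,-0.044,-0.063,0,0.329,0],[0.005,-0.044,-0.063,0,0.329,0],[0.005,-0.044,-0.063,0,0.329,0],[0.005,-0.044,-0.063,0,0.329,0],[0.005,-0.044,-0.063,0,0.329,0],[0.005,-0.044,-0.063,0,0.329,0],[0.005,-0.044,-0.063,0,0.329,0],[0.005,-0.044,-0.063,0,0.329,0],[0.005,-0.044,-0.063,0,0.329,0],[0.005,-0.044,-0.063,0,0.329,0],[0.005,-0.044,-0.063,0,0.329,0],[0,0,0,0,0,0]],
])

```text
clock: 18.55
position: [0.5001, 0.1601, 0.2488]
ee_rot: [0.038, 0.999, -0.0, -0.001]
ft_force: [-0.1, -0.1, -3.9]
grip_width: 0.17
grasp_force: 58.8
```

```bash
python3 - <<'E'
from h import *
o=get_obs();print(o["position"],o["joint_pos"].round(2),o["ft_force"],o["grip_width"],o["clock"])
x=Ro.from_quat(o["ee_rot"]).apply([1,0,0]);az=np.arctan2(x[1],x[0])
R1=tool(np.pi+PAN[2]-1.0)  # roughly turned with the base
plan([PAN[0],PAN[1],.22],R1,40)
E
```

```text
[0.50008157 0.1600906  0.24878553] [-0.02  0.13 -0.41  1.68  0.05  1.35  1.06] [-0.08625973 -0.12079265 -3.92045599] 0.17024719891550338 18.55
40 x [-0.168, -0.294, 0.018, -0.0, -0.0, 0.204]
```

Request:
carry_out([
  [[-0.168,-0.294,-0.01,0,0,0.204],[-0.168,-0.294,-0.01,0,0,0.204],[-0.168,-0.294,-0.01,0,0,0.204],[-0.168,-0.294,-0.01,0,0,0.204],[-0.168,-0.294,0,0,0,0.204],[-0.168,-0.294,0,0,0,0.204],[-0.168,-0.294,0,0,0,0.204],[-0.168,-0.294,0,0,0,0.204],[-0.168,-0.294,0,0,0,0.204],[-0.168,-0.294,0,0,0,0.204],[-0.168,-0.294,0,0,0,0.204],[-0.168,-0.294,0,0,0,0.204],[-0.168,-0.294,0,0,0,0.204],[-0.168,-0.294,0,0,0,0.204],[-0.168,-0.294,0,0,0,0.204],[-0.168,-0.294,0,0,0,0.204],[-0.168,-0.294,0,0,0,0.204],[-0.168,-0.294,0,0,0,0.204],[-0.168,-0.294,0,0,0,0.204],[-0.168,-0.294,0,0,0,0.204]],
])

```text
clock: 20.22
position: [0.5634, -0.1012, 0.2509]
ee_rot: [0.249, 0.968, -0.0, -0.0]
ft_force: [0.4, 0.7, -2.8]
grip_width: 0.17
grasp_force: 58.8
```

Request:
carry_out([
  [[-0.168,-0.294,0,0,0,0.204],[-0.168,-0.294,0,0,0,0.204],[-0.168,-0.294,0,0,0,0.204],[-0.168,-0.294,0,0,0,0.204],[-0.168,-0.294,0,0,0,0.204],[-0.168,-0.294,0,0,0,0.204],[-0.168,-0.294,0,0,0,0.204],[-0.168,-0.294,0,0,0,0.204],[-0.168,-0.294,0,0,0,0.204],[-0.168,-0.294,0,0,0,0.204],[-0.168,-0.294,0,0,0,0.204],[-0.168,-0.294,0,0,0,0.204],[-0.168,-0.294,0,0,0,0.204],[-0.168,-0.294,0,0,0,0.204],[-0.168,-0.294,0,0,0,0.204],[-0.168,-0.294,0,0,0,0.204],[-0.168,-0.294,0,0,0,0.204],[-0.1,-0.2,0,0,0,0.204],[0,0,0,0,0,0]],
])

```text
clock: 21.8
position: [0.5233, -0.3372, 0.2508]
ee_rot: [0.431, 0.902, -0.001, -0.0]
ft_force: [-0.9, -0.3, -3.5]
grip_width: 0.171
grasp_force: 58.8
```

```bash
python3 - <<'E'
from h import *; import cv2
o=get_obs();print(o["position"],o["joint_pos"].round(2),o["ft_force"],o["grip_width"],o["clock"])
R1=tool(np.pi+PAN[2]-1.0)
plan([PAN[0],PAN[1],.20],R1,10)
s=camera("scene")[:,:,::-1]; w=camera("wrist")[:,:,::-1]
r=lambda im,x,y,ww,hh,W,H:cv2.resize(im[y:y+hh,x:x+ww],(W,H),interpolation=cv2.INTER_CUBIC)
cv2.imwrite("pics/s5.png",np.hstack([r(s,160,100,200,250,400,500),r(w,160,100,320,400,400,500)]))
E
```

```text
[ 0.52329796 -0.33722861  0.25082989] [ 0.49  0.32  0.01  1.44 -0.    1.38  1.18] [-0.936096   -0.33704811 -3.54336688] 0.171133704391387 21.8
10 x [-0.041, -0.06, 0.127, -0.001, 0.0, 0.037]
```

View pics/s5.png

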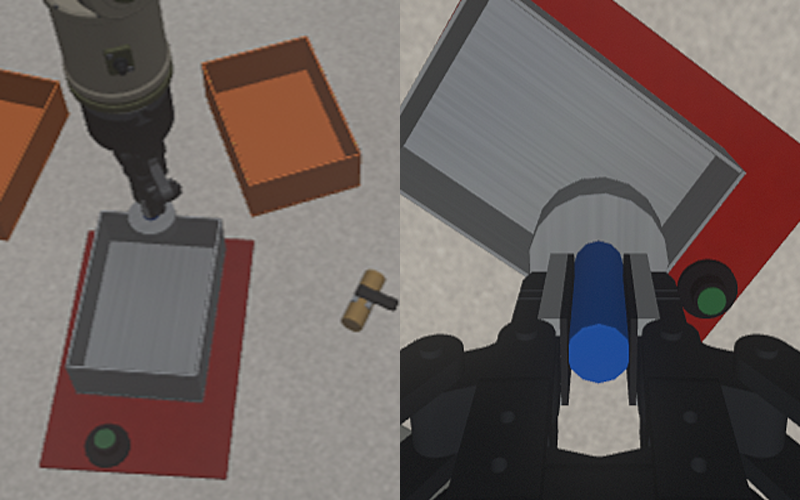

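The wrist crop shows the weight held straight between the pads, with the blue stem end at (598,352). The scene crop shows it over the stainless pan. I'll centre it and lower.

Request:
carry_out([
  [[-0.041,-0.06,0.127,0,0,0.037],[-0.041,-0.06,0.127,0,0,0.037],[-0.041,-0.06,0.127,0,0,0.037],[-0.041,-0.06,0.127,0,0,0.037],[-0.041,-0.06,0.127,0,0,0.037],[-0.041,-0.06,0.127,0,0,0.037],[-0.041,-0.06,0.127,0,0,0.037],[-0.041,-0.06,0.127,0,0,0.037],[-0.041,-0.06,0.127,0,0,0.037],[-0.041,-0.06,0.127,0,0,0.037],[0,0,0.2,0,0,0],[0,0,0.2,0,0,0],[0,0,0.2,0,0,0],[0,0,0.2,0,0,0],[0,0,0.2,0,0,0],[0,0,0.2,0,0,0],[0,0,0.2,0,0,0],[0,0,0.2,0,0,0],[0,0,0.2,0,0,0],[0,0,0.2,0,0,0]],
])

```text
clock: 23.57
position: [0.5161, -0.3622, 0.1193]
ee_rot: [0.446, 0.895, -0.0, -0.0]
ft_force: [0.3, 0.8, -3.4]
grip_width: 0.167
grasp_force: 58.8
```

Request:
carry_out([
  [[0,0,0.15,0,0,0],[0,0,0.15,0,0,0],[0,0,0.15,0,0,0],[0,0,0.15,0,0,0],[0,0,0.15,0,0,0],[0,0,0.15,0,0,0],[0,0,0.1,0,0,0],[0,0,0,0,0,0]],
])

```text
clock: 24.23
position: [0.5156, -0.3618, 0.079]
ee_rot: [0.446, 0.895, 0.0, -0.001]
ft_force: [-0.7, -0.4, -3.7]
grip_width: 0.168
grasp_force: 58.8
```

Request:
carry_out([
  [[0,0,0.1,0,0,0],[0,0,0.1,0,0,0],[0,0,0.1,0,0,0],[0,0,0.1,0,0,0],[0,0,0.1,0,0,0],[0,0,0.1,0,0,0],[0,0,0.1,0,0,0],[0,0,0.05,0,0,0],[0,0,0.03,0,0,0],[0,0,0.03,0,0,0],[0,0,0,0,0,0]],
])

```text
clock: 25.15
position: [0.516, -0.3622, 0.0476]
ee_rot: [0.446, 0.895, -0.0, -0.0]
ft_force: [0.3, -0.8, -3.9]
grip_width: 0.163
grasp_force: 58.8
```

Request:
carry_out([
  [[0,0,0.03,0,0,0],[0,0,0.03,0,0,0],[0,0,0,0,0,0]],
])

```text
clock: 25.4
position: [0.516, -0.3622, 0.0452]
ee_rot: [0.446, 0.895, -0.0, -0.0]
ft_force: [0.1, 0.2, -4.3]
grip_width: 0.166
grasp_force: 58.8
```

Request:
carry_out([
  [[0,0,0.03,0,0,0],[0,0,0.03,0,0,0],[0,0,0.03,0,0,0],[0,0,0,0,0,0]],
])

```text
clock: 25.73
position: [0.5159, -0.3621, 0.0414]
ee_rot: [0.446, 0.895, -0.0, -0.0]
ft_force: [0.1, -0.1, -3.1]
grip_width: 0.165
grasp_force: 58.8
```

Request:
carry_out([
  [[0,0,0.02,0,0,0],[0,0,0.02,0,0,0],[0,0,0,0,0,0]],
])

```text
clock: 25.98
position: [0.5162, -0.3623, 0.0403]
ee_rot: [0.446, 0.895, -0.0, 0.0]
ft_force: [-0.1, -0.4, -2.1]
grip_width: 0.167
grasp_force: 59.2
```

Request:
carry_out([
  [[0,0,0.02,0,0,0],[0,0,0.02,0,0,0],[0,0,0,0,0,0]],
])

```text
clock: 26.23
position: [0.5163, -0.3624, 0.0403]
ee_rot: [0.446, 0.895, -0.0, 0.0]
ft_force: [-6.0, 3.9, 12.4]
grip_width: 0.166
grasp_force: 60.8
```

Request:
carry_out([
  [[0,0,-0.015,0,0,0],[0,0,0,0,0,0],[0,0,0,0,0,0]],
], force=20)

```text
clock: 26.48
position: [0.5163, -0.3624, 0.0403]
ee_rot: [0.446, 0.895, -0.0, 0.0]
ft_force: [-3.6, 2.0, 8.5]
grip_width: 0.171
grasp_force: 59.9
```

Request:
carry_out([
  [[0,0,0,0,0,0],[0,0,0,0,0,0],[0,0,0,0,0,0],[0,0,0,0,0,0]],
], hand=0.2)

```text
clock: 26.82
position: [0.5162, -0.3622, 0.0391]
ee_rot: [0.446, 0.895, -0.0, 0.0]
ft_force: [-0.8, -0.1, 0.1]
grip_width: 0.402
grasp_force: 0.0
```

```bash
python3 - <<'E'
from h import *; import cv2
o=get_obs();print(o["position"],o["ft_force"],o["grip_width"],o["clock"])
w=camera("wrist")[:,:,::-1]
cv2.imwrite("pics/w6.png",w)
E
```

```text
[ 0.51616295 -0.36218735  0.0390804 ] [-0.78727713 -0.05488074  0.07317339] 0.4018932570283137 26.8167
```

View pics/w6.png

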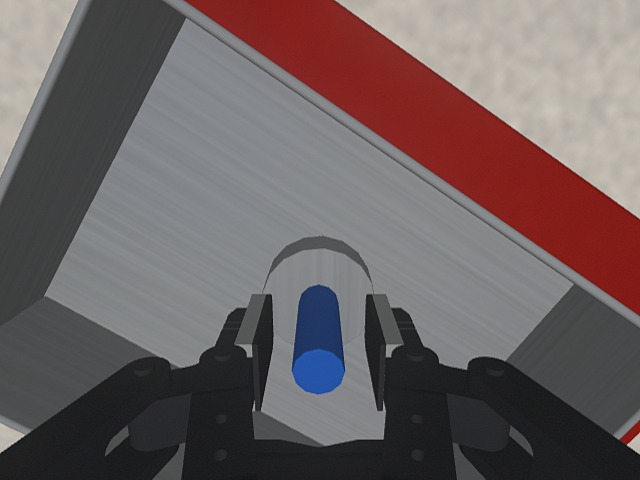

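The weight stands upright and free on the pan floor, stem end at (318,372) with clearance to both pads. I'll retreat straight up.

Request:
carry_out([
  [[0,0,-0.1,0,0,0],[0,0,-0.15,0,0,0],[0,0,-0.2,0,0,0],[0,0,-0.3,0,0,0],[0,0,-0.3,0,0,0],[0,0,-0.3,0,0,0],[0,0,-0.3,0,0,0],[0,0,-0.4,0,0,0],[0,0,-0.4,0,0,0],[0,0,-0.4,0,0,0],[0,0,-0.4,0,0,0],[0,0,-0.4,0,0,0],[0,0,-0.4,0,0,0],[0,0,-0.4,0,0,0],[0,0,-0.2,0,0,0],[0,0,0,0,0,0],[0,0,0,0,0,0]],
])

```text
clock: 28.28
position: [0.5161, -0.3621, 0.2253]
ee_rot: [0.446, 0.895, -0.0, 0.0]
ft_force: [0.6, -0.4, -0.5]
grip_width: 0.401
grasp_force: 0.0
```

```bash
python3 - <<'E'
from h import *; import cv2
o=get_obs();print(o["position"],o["clock"])
s=camera("scene")[:,:,::-1]
cv2.imwrite("pics/s7.png",cv2.resize(s[140:400,160:580],(800,495),interpolation=cv2.INTER_CUBIC))
E
```

```text
[ 0.5160964  -0.36213208  0.22531734] 28.2833
```

View pics/s7.png

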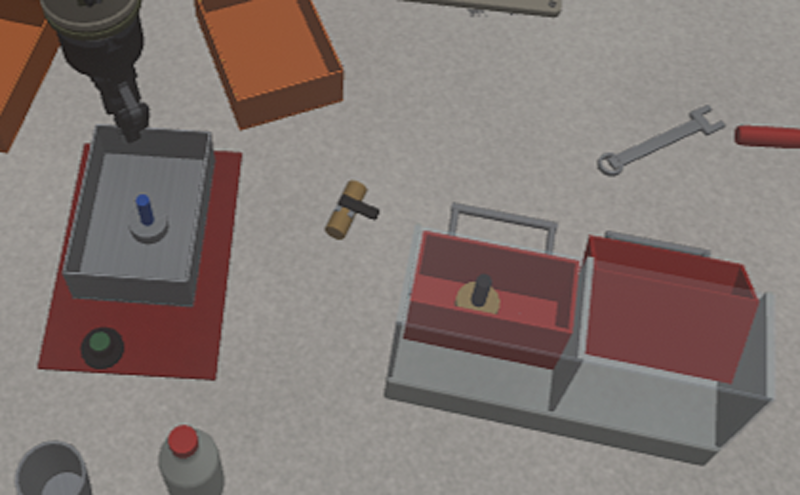

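The weight stands upright in the pan at (147,215). The left bin is still fully tilted (corner (757,298), same as before), and the brass weight is in its shut bin. The pan, level and valve are unmoved.

```bash
python3 -c "
from workcell import *
print(hand_in())"
```

```text
the job is handed in; nothing more can be done
None
```

The job is handed in at about 28 s of the 54 s: the steel weight stands upright on the stainless pan's floor, the left bin is still tilted to its stop, and the brass weight, pan, level and valve are where they were.

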